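# Hang the drill-bit block on the sprung bar and prove it with a tug

## Task

Pick up the drill-bit block by its red grip tab and hang its steel hook over the horizontal bar of the sprung hanging frame, whose height is not known exactly. Before letting go, tug the block gently straight down, with about 10 newtons beyond its own weight, for at least half a second to confirm that it is held. Then ease off and let go, leaving it hanging still near the middle of the bar and the other things where they are.

Things in the scene. Friction and masses are not known exactly. Their poses are not given: they have to be found in the camera images.
- bit_block: loose drill-bit block, 0.28 to 0.46 kg, upright on the table: pale wooden block 56 (x) x 76 (y) x 32 (z) mm, bits along its front (-x) edge (to z = 60), a steel hanger strap 24 mm wide on top. Origin: centre of the underside, z up. Hangs by moving it along its own +x until a bar is inside the mouth under the hook, then lowering it
- hook_seat (a point): on the block, where a 10 mm bar's axis lies when fully seated: 101 mm above the block's origin, same axes. The hook above it is 16 mm wide inside (x), 16 deep, open below: strap at x = -13 to -8, crown underside at z = 106 (block's frame), lip at x = 8 to 13 with its lower end at z = 90
- mouth (a point): on the block, middle of the mouth, 61 mm above the block's origin, same axes: the opening, 58 mm high (z = 32 to 90) and open towards +x, through which the bar passes under the lip before the block is lowered
- grip_tab (a point): inside the red plastic grip tab, straight above the hook: 134 mm above the block's origin, same axes. The tab is 16 (x) x 26 (y) mm, from z = 112 to 148 in the block's frame, and stands on the hook's crown
- frame: fixed hanging frame: plywood foot 120 (x) x 196 (y) x 12 mm, two aluminium uprights at y = -85 and +85 mm, 251 high, between them a bare steel bar 10 mm thick along y, at x = 0. Origin: centre of the foot's underside, z up. Hang from its -x side (facing the robot), the block's +x along the frame's +x. Uprights 24 x 18 mm; black collars (inner faces at y = +-71) hold the bar
- bar_drop (a joint): how far the bar is pulled down in its collars against springs (m): 0 unloaded, 0.00025 m per newton (4 N/mm), bottoms at 0.010; the block's weight alone gives 0.0007 to 0.0012. It does not tell the bar's height: the collars are clamped at a different height each time, unloaded bar axis 180 to 215 mm above the frame's origin, not reported
- masking_roll: bystander: roll of masking tape, 96 mm across, 24 high, lying flat; origin centre of underside
- sanding_block: bystander: cork sanding block 63 x 113 x 34 mm; origin centre of underside
- wax_tin: bystander: round wax tin 73 mm across, 26 high; origin centre of underside
Not all that is in view belongs to the job. Several things have the shape of the bit_block; the one meant has the colours described above.

How it is judged:
By the outcome, as a careful person would: the job done as asked, in the order asked, and still so for the second after the job is handed in, with the robot touching nothing.
It also fails if it takes over 56 s, if anything falls off the work surface, if the arm or the gripper's body presses on something with over 40 N, if the wrist force passes 120 N, or if a joint passes its speed limit or range.

## Robot

A 6-joint arm with a two-finger parallel gripper is mounted at the origin on a cart in front of the work surface, level with it; the furniture and walls round the work are solid. World frame = base frame: x ahead of the robot, y to its left, z up, the work surface at z = 0. Lengths are in m, angles in rad, forces in N, time in s.
With the tool pointing down it reaches from about 0.35 to 0.725 m from the base axis. Payload 4.3 kg.
Tool frame: the origin (TCP) lies at the very end of the fingers, on their centre line; the grasp point (between the pads) lies pinch_z behind it (pinch_z is the distance from the TCP to the grasp point, in m); z points along the fingers, y is the line along which they close (so a half turn about z gives the same grasp; the last joint's range is limited). The gripper opens to 85 mm and grips with 20 to 120 N. Pads are 22 mm wide; open, the fingers measure 114 mm over their backs; the gripper's body (76 mm by 85 mm) begins 54 mm behind the grasp point. The pads swing forward as they close: fully open they stand 13 mm farther back than shut.
Start: joints at [1.21, 0.377, 0.081, 1.274, 0, 1.46], TCP at [0.143, 0.557, 0.231] pointing down, gripper open.
Joint ranges: [-2.72, 2.72], [-0.84, 1.66], [-1.02, 1.22], [-1.77, 2.12], [-1.37, 1.28], [-3.14, 3.14]. Speed limits (rad/s): [2.57, 2.57, 3.14, 3.14, 3.14, 3.14].

## Interface

Orientations are given as [roll, pitch, yaw] about the fixed x, y, z axes, in that order (R = Rz(yaw) Ry(pitch) Rx(roll)).
In Python, from rig import * gives the robot as it stands. The module is installed in compiled form; this text tells all that it offers.
- The arm moves only by the tool arm_command, never from a script. Its argument "steps" is a list of rows, each a list of 3 entries, a list of its own where there are three numbers: the shift along the tool's x, y, z in mm, then the turn about the tool's z in rad, then the opening, from 0 (shut) to 1 (fully open). In form: [[[tx, ty, tz], roll, fingers], ...]. A call has 1 to 20 rows; each row is the pose to reach, as a shift and turn from the pose commanded when the call began, along the tool's axes at that moment; what a row does not reach only later rows make up. A row lasts 1/10 s, in which the tool goes at most 50 mm and 8.59 degrees, less where a joint would pass 70% of its speed; a pose out of reach is approached as far as the arm can. A call with a gripper value outside its range is refused whole. The fingers move at their own pace and stop on an object; "squeeze" is the grip in N (left out, the last holds). Time passes only in rows, so rows that repeat a pose let the fingers close. It gives the time, the measured TCP pose, the force, the opening and the grip force at its end, in the units of the state.
- read_state(): the state, without advancing time (a new reading comes with each control period).
- grab_frame(name): name is "scene" or "top" or "wrist"; returns a dict with "image" (420x560x3 uint8, red, green, blue), "z_map" (420x560 float32, m along the optical axis (not along the pixel's ray), 0 where there is no reading), "fovy" (degrees; the focal length in pixels is half the picture's height over the tangent of half this angle, whatever the lens; pixels are square), "cx", "cy" (the principal point, pixels), "rvec" (rotation vector, rad) and "tvec" (3), from world to camera coordinates, as OpenCV has them; the wrist camera has in their place "hand_eye" (4x4, takes a point from camera to tool coordinates, whose origin is the TCP and whose axes are the flange's). Camera axes: x right, y down, z forward; pixel columns grow to the right and rows downward; lengths in m; the calibration is good to about 2 mm. A picture is of the moment at which its call begins: read the wrist's pose just before it.
- sign_off(): hands the job in; it is judged then, once.
The state is a dict: "clock": time; "q": joint angles; "qd": joint speeds; "joint_torque": joint torques, N m; "tcp_pos": TCP position; "ee_rot": TCP orientation; "ft_force": force on the tool from outside, world axes, zero at the start; "wrist_torque": the same for the moment, N m; "opening": finger opening in m; "gripper_force": force on a finger pad.
Only numpy, scipy, OpenCV 4.12 (cv2) and the standard library are available. Lean on these libraries where they do the work, as an engineer would, in place of code of your own. Each camera call takes 0.05 s, during which the arm holds its last target. There are 200 camera calls.

## Working session

There is one attempt and no reset: what is moved stays moved. The work goes in short steps, Python scripts to look and compute and a tool call to move; the robot and the scene stay as the last step left them, time stands still between calls to the robot, and variables do not carry over. Pictures are saved under pics/ and viewed, at most 10 in all, crops included, and the job is handed in when it is done.

Besides the shell and the picture viewer there is one more tool, called after "Emit:" as name(argument=value, ...), one argument or row to a line, values as JSON. arm_command: Moves the arm, as the interface text tells. Its arguments: {"type":"object","properties":{"steps":{"type":"array"},"squeeze":{"type":"number"}},"required":["steps"]}

```bash
mkdir -p pics
cat > h.py <<'E'
from rig import *
import numpy as np, cv2
def save(n,im): cv2.imwrite('pics/'+n,im[:,:,::-1])
def cloud(f,s=None):
    im=f['image'];H,W=im.shape[:2];fl=H/2/np.tan(np.radians(f['fovy'])/2)
    v,u=np.mgrid[:H,:W];z=f['z_map']
    P=np.stack([(u-f['cx'])/fl*z,(v-f['cy'])/fl*z,z],-1)
    if 'rvec' in f:
        R=cv2.Rodrigues(np.array(f['rvec'],float))[0];P=(P-np.array(f['tvec']).ravel())@R
    else:
        T=np.array(f['hand_eye']);P=P@T[:3,:3].T+T[:3,3]
        r,p,y=s['ee_rot'];c,n=np.cos,np.sin
        R=np.array([[c(y),-n(y),0],[n(y),c(y),0],[0,0,1]])@np.array([[c(p),0,n(p)],[0,1,0],[-n(p),0,c(p)]])@np.array([[1,0,0],[0,c(r),-n(r)],[0,n(r),c(r)]])
        P=P@R.T+np.array(s['tcp_pos'])
    P[z<=0]=np.nan
    return P
E
python3 - <<'E'
from h import *
s=read_state();print(s)
import rig;print([k for k in dir(rig) if not k.startswith('_')])
for n in ('scene','top'):
    f=grab_frame(n);save(n+'0.png',f['image']);np.savez(n+'0.npz',**{k:v for k,v in f.items()})
    print(n,{k:v for k,v in f.items() if k not in('image','z_map')})
E
```

```text
{'clock': 0.0, 'q': array([ 1.20970765e+00,  3.78109960e-01,  7.96556267e-02,  1.27440127e+00,
       -2.93852148e-05,  1.46050413e+00]), 'qd': array([-0.000857  ,  0.00023092, -0.00082523,  0.00019317, -0.00094081,
       -0.00180454]), 'joint_torque': array([ 2.35383050e-05, -4.63609707e+01,  2.69872516e+01,  2.09524250e-02,
       -3.91852500e-04,  2.89654231e-06]), 'tcp_pos': array([0.14247037, 0.55640437, 0.23034562]), 'ee_rot': array([-3.13954265e+00, -1.97455175e-04,  2.89079601e+00]), 'ft_force': array([-0.63847229,  0.77090722,  0.29383419]), 'wrist_torque': array([-0.00937218, -0.01900637,  0.08758265]), 'gripper_force': 0.0, 'opening': 0.08578437947057925}
['PlanningError', 'grab_frame', 'pinch_z', 'read_state', 'sign_off']
scene {'fovy': 44.68280183756363, 'cx': 280.6649324993605, 'cy': 215.94992801940472, 'rvec': array([ 2.10215802, -0.86008995,  0.4102583 ]), 'tvec': array([-0.33987348,  0.41256246,  0.99954703])}
top {'fovy': 46.99247916248998, 'cx': 275.5457460557535, 'cy': 215.53807446218048, 'rvec': array([ 2.16784698, -2.10913784,  0.16562607]), 'tvec': array([0.07247199, 0.58100702, 1.21307497])}
```

View pics/scene0.png

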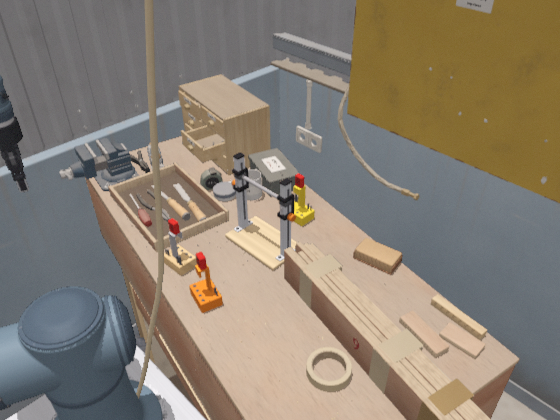

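View pics/top0.png

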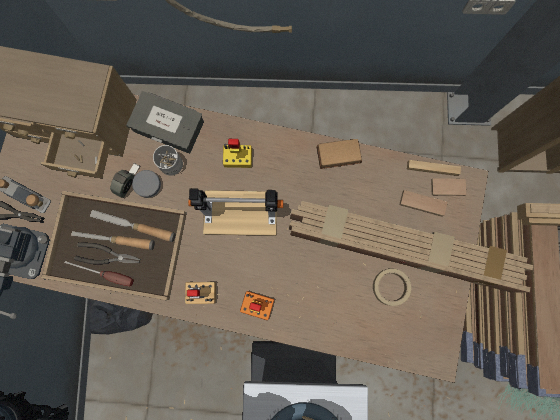

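Candidates for the bit block: the pale wooden one at top (200,292) / scene (178,258), the orange one at top (258,305) / scene (205,292), and the yellow one at top (237,155) / scene (300,210). All three have red tabs. The description says pale wood, so I choose top (200,292). The frame stands at top (238,210), between the block and the yellow decoy. I'll measure and check a close crop.

Run:
```python
from h import *
t=dict(np.load('top0.npz'));s=dict(np.load('scene0.npz'))
for k in('fovy','cx','cy'):
    t[k]=float(t[k]);s[k]=float(s[k])
print(pinch_z if not callable(pinch_z) else pinch_z())
r=np.vstack([cv2.resize(t['image'][180:325,160:310],(600,580),interpolation=cv2.INTER_CUBIC)])
r2=cv2.resize(s['image'][140:310,150:320],(580,580),interpolation=cv2.INTER_CUBIC)
save('crop1.png',cv2.resize(np.hstack([r,r2]),(800,394)))
for n,f in(('top',t),('scene',s)):
    P=cloud(f);hsv=cv2.cvtColor(f['image'],cv2.COLOR_RGB2HSV);h,S,V=hsv[...,0],hsv[...,1],hsv[...,2]
    red=(((h<5)|(h>175))&(S>180)&(V>100)).astype(np.uint8)
    k,l,st,c=cv2.connectedComponentsWithStats(red)
    for i in range(1,k):
        if st[i,4]>15:
            p=P[l==i];print(n,'red',c[i].round(),st[i,4],np.nanmedian(p,0).round(3),np.nanmin(p,0).round(3),np.nanmax(p,0).round(3))
P=cloud(t)
print('table z',np.nanmedian(P[250:275,300:340,2]))
# pale block top: z in .025..0.04 near (200,292)
sub=np.zeros(P.shape[:2],bool);sub[275:312,180:222]=1
m=sub&(P[...,2]>.024)&(P[...,2]<.042)
print('blk',m.sum(),cv2.minAreaRect((P[m][:,:2]*1000).astype(np.float32)))
m=sub&(P[...,2]>.024)
print('blk all',m.sum(),cv2.minAreaRect((P[m][:,:2]*1000).astype(np.float32)))
sub[:]=0;sub[180:245,180:300]=1
m=sub&(P[...,2]>.006)&(P[...,2]<.02);print('foot',m.sum(),cv2.minAreaRect((P[m][:,:2]*1000).astype(np.float32)))
m=sub&(P[...,2]>.235);print('upr',m.sum())
k,l,st,c=cv2.connectedComponentsWithStats(m.astype(np.uint8))
for i in range(1,k):
    if st[i,4]>8: print(c[i],st[i,4],np.nanmean(P[l==i],0).round(4),P[l==i][:,2].max())
m=sub&(P[...,2]>.15)&(P[...,2]<.235)
m[:,:212]=0;m[:,266:]=0
p=P[m];print('bar',m.sum(),np.percentile(p[:,2],[5,50,95]));print(cv2.fitLine(p.astype(np.float32),cv2.DIST_HUBER,0,.01,.01).ravel())
# nearby cable in scene
Ps=cloud(s);print('cable',Ps[100,152],Ps[200,157],Ps[300,158],Ps[20,150])
```

```text
0.0187
top red [233. 142.] 60 [0.744 0.197 0.148] [0.737 0.185 0.14 ] [0.75  0.21  0.153]
top red [192. 292.] 63 [0.376 0.278 0.148] [0.369 0.266 0.143] [0.382 0.29  0.153]
top red [255. 306.] 65 [0.348 0.13  0.147] [0.34  0.118 0.143] [0.355 0.142 0.152]
scene red [300. 180.] 82 [0.737 0.19  0.137] [0.73  0.182 0.115] [0.75  0.211 0.15 ]
scene red [174. 226.] 104 [0.369 0.268 0.138] [0.364 0.263 0.114] [0.379 0.289 0.152]
scene red [201. 261.] 105 [0.341 0.12  0.139] [0.333 0.114 0.115] [0.351 0.138 0.151]
table z -0.00015855175969895817
blk 502 ((375.5127258300781, 278.8051452636719), (53.586978912353516, 75.9131088256836), 1.6822185516357422)
blk all 655 ((375.5127258300781, 278.8051452636719), (53.586978912353516, 75.9131088256836), 1.6822185516357422)
foot 2629 ((591.5025024414062, 188.74270629882812), (163.69699096679688, 320.2576904296875), 6.224518775939941)
upr 233
[193.528 193.952] 125 [0.5896 0.2687 0.2494] 0.2563998959062837
[270.91666667 195.49074074] 108 [0.5906 0.0988 0.2505] 0.25525163301209447
bar 244 [0.18765018 0.19212139 0.20496137]
[0.00683037 0.999812   0.01814728 0.590603   0.17938522 0.19243853]
cable [ 0.13785047 -0.14807155  0.69425455] [ 0.12843785 -0.1336305   0.55498053] [ 0.11396364 -0.10335079  0.35610923] [ 0.14608795 -0.15677855  0.78029395]
```

View pics/crop1.png

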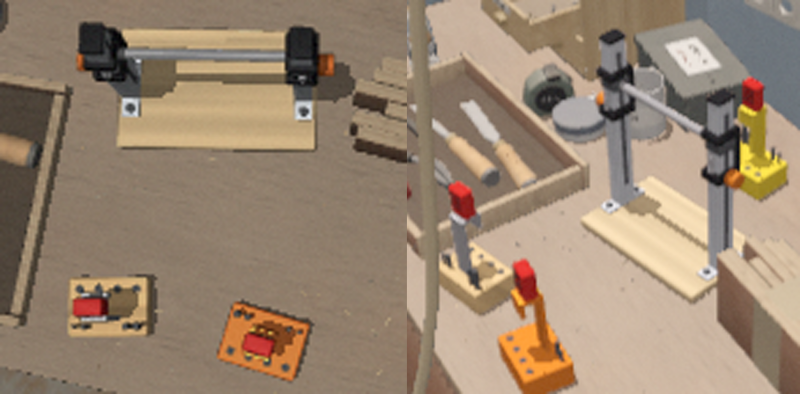

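The crop shows the pale block at top-crop (110,305), with a red tab and a steel strap. In the scene crop its strap is at (462,250) and the lip side faces +x, towards the frame. The orange block is the other one near the robot. The tab is near (0.376, 0.279) and the bar near x = 0.590, mid y = 0.184, top z = 0.192. Next I move above the block.

Emit:
arm_command(
  steps=[
    [[-30, -21, -10], -0.03, 1],
    [[-60, -42, -20], -0.06, 1],
    [[-90, -64, -30], -0.09, 1],
    [[-120, -86, -40], -0.12, 1],
    [[-150, -108, -50], -0.15, 1],
    [[-180, -129, -50], -0.18, 1],
    [[-210, -150, -50], -0.21, 1],
    [[-240, -172, -50], -0.24, 1],
    [[-270, -194, -50], -0.25, 1],
    [[-295, -211, -50], -0.25, 1],
    [[-295, -211, -50], -0.25, 1],
    [[-295, -211, -50], -0.25, 1],
    [[-295, -211, -50], -0.25, 1],
  ],
)

```text
clock: 1.4
tcp_pos: [0.3754, 0.2799, 0.2811]
ee_rot: [3.141, -0.001, -3.142]
ft_force: [-0.7, 0.9, -0.5]
opening: 0.0854
gripper_force: 0.0
```

Run:
```python
from h import *
s=read_state();f=grab_frame('wrist');save('w1.png',f['image']);P=cloud(f,s)
print(s['tcp_pos'],s['ee_rot'],s['ft_force']);print(np.array(f['hand_eye']).round(4),f['fovy'])
hsv=cv2.cvtColor(f['image'],cv2.COLOR_RGB2HSV);h,S,V=hsv[...,0],hsv[...,1],hsv[...,2]
red=((h<5)|(h>175))&(S>180)&(V>100)
k,l,st,c=cv2.connectedComponentsWithStats(red.astype(np.uint8))
for i in range(1,k):
    if st[i,4]>50:
        p=P[l==i];p=p[~np.isnan(p[:,0])];q=p[abs(p[:,2]-.148)<.004]
        print(c[i],st[i],np.median(p,0),len(q)); 
        if len(q)>9: print(cv2.minAreaRect((q[:,:2]*1000).astype(np.float32)))
m=(abs(P[...,2]-.032)<.006)&(abs(P[...,0]-.376)<.06)&(abs(P[...,1]-.279)<.06)
print(m.sum(),cv2.minAreaRect((P[m][:,:2]*1000).astype(np.float32)))
```

```text
[0.37542564 0.27987204 0.28109254] [ 3.14145920e+00 -8.26265834e-04 -3.14158995e+00] [-0.68542707  0.88980545 -0.48958642]
[[-0.000e+00 -9.506e-01 -3.105e-01  7.910e-02]
 [ 1.000e+00 -3.000e-04  8.000e-04 -7.000e-04]
 [-8.000e-04 -3.105e-01  9.506e-01 -1.433e-01]
 [ 0.000e+00  0.000e+00  0.000e+00  1.000e+00]] 64.65629399263284
1989 ((375.0118103027344, 279.01611328125), (56.038944244384766, 75.86703491210938), 2.4371237754821777)
```

View pics/w1.png

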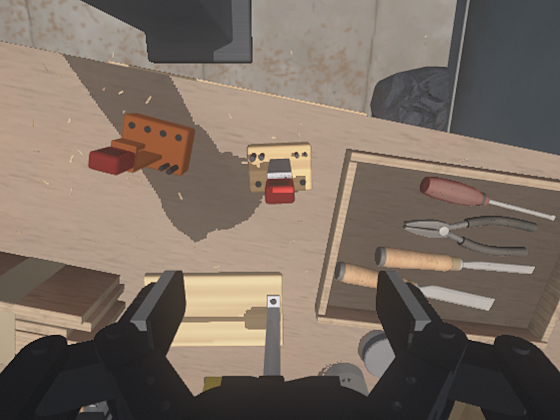

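The wrist view shows the pale block at (280,167), with its bits on the robot side and the red tab at (280,190). It is centred at (0.375, 0.279) with yaw about +2°. I'll descend, grip and lift.

Emit:
arm_command(
  steps=[
    [[0, -1, 30], -0.035, 1],
    [[0, -1, 60], -0.035, 1],
    [[0, -1, 90], -0.035, 1],
    [[0, -1, 120], -0.035, 1],
    [[0, -1, 145], -0.035, 1],
    [[0, -1, 160], -0.035, 1],
    [[0, -1, 166], -0.035, 1],
    [[0, -1, 166], -0.035, 1],
    [[0, -1, 166], -0.035, 0],
    [[0, -1, 166], -0.035, 0],
    [[0, -1, 166], -0.035, 0],
    [[0, -1, 166], -0.035, 0],
    [[0, -1, 166], -0.035, 0],
    [[0, -1, 166], -0.035, 0],
    [[0, -1, 166], -0.035, 0],
    [[0, -1, 166], -0.035, 0],
    [[0, -1, 166], -0.035, 0],
    [[0, -1, 166], -0.035, 0],
    [[0, -1, 166], -0.035, 0],
  ],
  squeeze=60,
)

```text
clock: 3.35
tcp_pos: [0.3768, 0.279, 0.116]
ee_rot: [3.14, 0.001, -3.107]
ft_force: [-0.5, 2.3, 6.2]
opening: 0.0252
gripper_force: 60.1
```

Emit:
arm_command(
  steps=[
    [[0, 0, -5], 0, 0],
    [[0, 0, -15], 0, 0],
    [[0, 0, -35], 0, 0],
    [[0, 0, -60], 0, 0],
    [[0, 0, -90], 0, 0],
    [[0, 0, -115], 0, 0],
    [[0, 0, -125], 0, 0],
    [[0, 0, -126], 0, 0],
    [[0, 0, -126], 0, 0],
    [[0, 0, -126], 0, 0],
    [[0, 0, -126], 0, 0],
  ],
)

```text
clock: 4.45
tcp_pos: [0.3752, 0.2779, 0.2399]
ee_rot: [-3.14, -0.003, -3.107]
ft_force: [-0.3, -0.0, -3.5]
opening: 0.0254
gripper_force: 59.4
```

Run:
```python
from h import *
s=read_state();print(s['tcp_pos'],s['ee_rot'],s['ft_force'],s['wrist_torque'],s['opening'])
for n in ('top','scene'):
    f=grab_frame(n);P=cloud(f)
    save(n+'2.png',f['image'])
    m=(abs(P[...,0]-.590)<.015)&(abs(P[...,1]-.184)<.05)&(P[...,2]>.15)&(P[...,2]<.24)
    p=P[m];print(n,'bar',m.sum(),np.percentile(p,[10,50,90],axis=0).round(4).tolist(),cv2.fitLine(p.astype(np.float32),cv2.DIST_HUBER,0,.01,.01).ravel().round(4))
```

```text
[0.37524395 0.27794733 0.23989609] [-3.14035490e+00 -2.55221484e-03 -3.10739785e+00] [-0.31104661 -0.01314234 -3.46902464] [ 0.03270685  0.01287454 -0.06673185] 0.025384488514180823
top bar 181 [[0.5865, 0.1433, 0.1892], [0.5901, 0.1824, 0.1917], [0.5944, 0.2232, 0.1944]] [-0.0179  0.9997  0.0171  0.5903  0.1822  0.1918]
scene bar 123 [[0.5832, 0.1444, 0.188], [0.5859, 0.1813, 0.1923], [0.5897, 0.2225, 0.1944]] [-0.0138  0.9999  0.0066  0.5861  0.182   0.1916]
```

View pics/scene2.png

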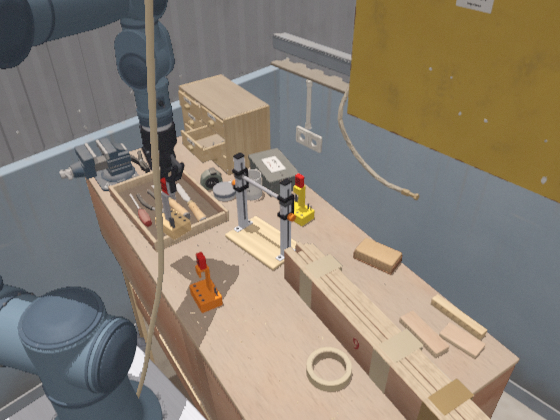

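The block is held: scene2 shows it lifted at (170,215), and the orange and yellow blocks haven't moved. The bar axis is about z = 0.187, x = 0.590. I'll stage it in front of the frame.

Emit:
arm_command(
  steps=[
    [[-8, -7, -2], 0.005, 0],
    [[-22, -20, -2], 0.01, 0],
    [[-40, -35, -2], 0.02, 0],
    [[-58, -51, -2], 0.025, 0],
    [[-76, -67, -2], 0.025, 0],
    [[-92, -81, -2], 0.025, 0],
    [[-104, -91, -2], 0.025, 0],
    [[-110, -97, -2], 0.025, 0],
    [[-112, -98, -2], 0.025, 0],
    [[-112, -98, -2], 0.025, 0],
    [[-112, -98, -2], 0.025, 0],
    [[-112, -98, -2], 0.025, 0],
    [[-112, -98, -2], 0.025, 0],
  ],
)

```text
clock: 5.85
tcp_pos: [0.491, 0.1848, 0.2434]
ee_rot: [3.141, 0.0, -3.131]
ft_force: [-0.2, 0.2, -3.3]
opening: 0.0254
gripper_force: 59.4
```

Run:
```python
from h import *
s=read_state();f=grab_frame('wrist');save('w3.png',f['image']);P=cloud(f,s);np.save('P3.npy',P)
print(s['tcp_pos'],s['ee_rot'],s['ft_force'])
t=grab_frame('top');Q=cloud(t)
save('top3.png',cv2.resize(t['image'][160:300,170:310],(580,580),interpolation=cv2.INTER_CUBIC))
for n,X in(('w',P),('t',Q)):
    m=(abs(X[...,0]-.590)<.015)&(abs(X[...,1]-.184)<.05)&(X[...,2]>.17)&(X[...,2]<.21)
    p=X[m];print(n,'bar',len(p))
    if len(p): print(np.percentile(p,[10,50,90],axis=0).round(4).tolist(),cv2.fitLine(p.astype(np.float32),cv2.DIST_HUBER,0,.01,.01).ravel().round(4))
    m=(abs(X[...,0]-.488)<.05)&(abs(X[...,1]-.184)<.05)&(abs(X[...,2]-.158)<.008)
    p=X[m];print(n,'blk',len(p))
    if len(p):print(cv2.minAreaRect((p[:,:2]*1000).astype(np.float32)),np.median(p,0))
```

```text
[0.49096806 0.18477319 0.24340798] [ 3.14138610e+00  2.10193929e-05 -3.13148526e+00] [-0.19480777  0.24634638 -3.3332584 ]
w bar 1179
[[0.5855, 0.1627, 0.1885], [0.5873, 0.1851, 0.1926], [0.5914, 0.2082, 0.1941]] [-0.015   0.9999 -0.0072  0.5874  0.1829  0.1921]
w blk 5255
((488.83209228515625, 184.6908721923828), (55.564849853515625, 76.04854583740234), 0.7751826643943787) [0.4808743  0.18739558 0.16007862]
t bar 64
[[0.5864, 0.1384, 0.1877], [0.5903, 0.15, 0.1914], [0.5955, 0.1615, 0.194]] [-0.0216  0.9992  0.0326  0.5907  0.1495  0.1912]
t blk 52
((477.42645263671875, 152.41566467285156), (28.771085739135742, 9.679823875427246), 1.962572455406189) [0.4798798  0.15110961 0.15926341]
```

View pics/w3.png

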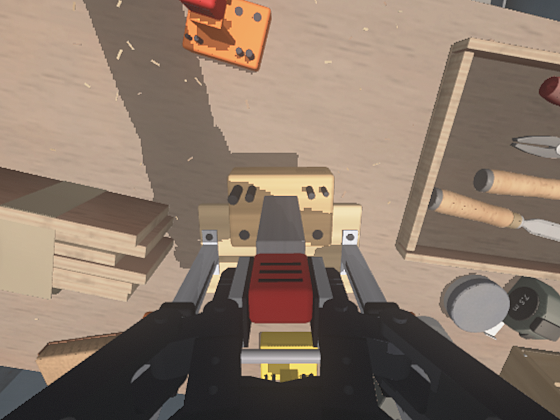

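The wrist view (w3) shows the block squarely held at (281,205). The bar is visible at (281,356) between the uprights. Block centre to bar axis in x is about 101.5 mm, the yaws agree and the bar is at mouth height, so I move in.

Emit:
arm_command(
  steps=[
    [[-5, 0, 0], 0, 0],
    [[-15, 0, 0], 0, 0],
    [[-28, -1, 0], 0, 0],
    [[-42, -1, 0], 0, 0],
    [[-55, -2, 0], 0, 0],
    [[-66, -2, 0], 0, 0],
    [[-76, -2, 0], 0, 0],
    [[-84, -2, 0], 0, 0],
    [[-91, -2, 0], 0, 0],
    [[-96, -2, 0], 0, 0],
    [[-100, -2, 0], 0, 0],
    [[-101.5, -2, 0], 0, 0],
    [[-101.5, -2, 0], 0, 0],
    [[-101.5, -2, 0], 0, 0],
    [[-101.5, -2, 0], 0, 0],
  ],
)

```text
clock: 7.45
tcp_pos: [0.5926, 0.1833, 0.2434]
ee_rot: [3.141, -0.0, -3.132]
ft_force: [0.4, -0.3, -3.2]
opening: 0.0251
gripper_force: 59.4
```

Run:
```python
from h import *
s=read_state();f=grab_frame('wrist');P=cloud(f,s)
print(s['tcp_pos'],s['ee_rot'],s['ft_force'])
t=grab_frame('scene')
a=cv2.resize(f['image'],(533,400));b=cv2.resize(t['image'][140:270,205:315],(338,400),interpolation=cv2.INTER_CUBIC)
save('c4.png',cv2.resize(np.hstack([a,b]),(800,367)))
X=P
m=(abs(X[...,0]-.590)<.015)&(abs(X[...,1]-.184)<.065)&(X[...,2]>.178)&(X[...,2]<.2);p=X[m];print('bar',len(p))
if len(p): print(np.percentile(p,[5,50,95],axis=0).round(4).tolist())
m=(abs(X[...,0]-.590)<.05)&(abs(X[...,1]-.184)<.05)&(abs(X[...,2]-.159)<.006);p=X[m];print('blk',len(p))
if len(p): print(cv2.minAreaRect((p[:,:2]*1000).astype(np.float32)),p[:,0].min())
```

```text
[0.59264479 0.18330037 0.24344382] [ 3.14148155e+00 -2.55063730e-06 -3.13225474e+00] [ 0.36772719 -0.25283905 -3.15630088]
bar 3039
[[0.578, 0.1249, 0.1867], [0.5879, 0.1837, 0.1928], [0.5937, 0.243, 0.1948]]
blk 4212
((590.4550170898438, 183.2626190185547), (55.773651123046875, 75.97040557861328), 0.7383816242218018) 0.5623894138131424
```

View pics/c4.png

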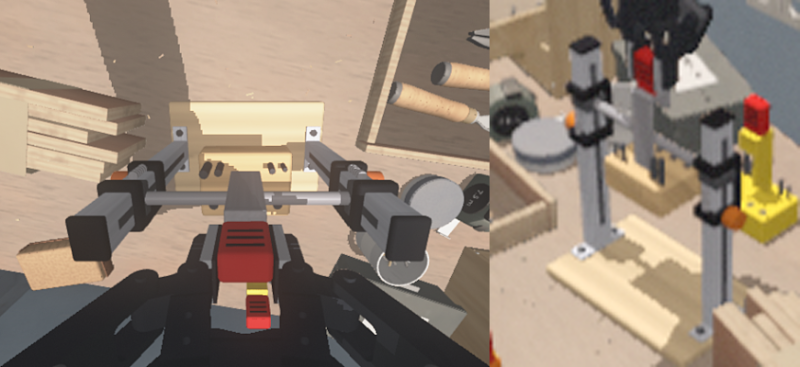

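Wrist crop: the bar at (245,198) passes behind the strap, with the lip beyond it. I'll check the bar's x without the strap's points.

Run:
```python
from h import *
s=read_state();f=grab_frame('wrist');X=cloud(f,s)
d=abs(X[...,1]-.1835)
m=(abs(X[...,0]-.590)<.012)&(d>.022)&(d<.06)&(X[...,2]>.183)&(X[...,2]<.2)
p=X[m];print(len(p),np.percentile(p,[2,10,50,90,98],axis=0).round(4).tolist())
from scipy.optimize import least_squares
r=least_squares(lambda a:np.hypot(p[:,0]-a[0]-a[2]*(p[:,1]-.1835),p[:,2]-a[1])-.005,[.59,.188,0],loss='soft_l1',f_scale=.001);print(r.x)
c=X[(abs(X[...,0]-.57)<.06)&(d<.1)&(X[...,2]>.243)&(X[...,2]<.256)]
for sg in(-1,1):
    q=c[(c[:,1]-.1835)*sg>.07];print(len(q),np.median(q,0) if len(q) else'')
```

```text
1935 [[0.5851, 0.1251, 0.1883], [0.5858, 0.1313, 0.1901], [0.5887, 0.2057, 0.193], [0.5931, 0.236, 0.1942], [0.5946, 0.242, 0.1947]]
[ 0.59054035  0.18894436 -0.01024433]
2556 [0.58906142 0.10146215 0.25136806]
2590 [0.58740436 0.2674035  0.25148684]
```

Block and bar x both come to 0.5905, so it's aligned. The expected lowering to contact is about 39 mm.

Emit:
arm_command(
  steps=[
    [[0, 0, 3], 0, 0],
    [[0, 0, 7], 0, 0],
    [[0, 0, 12], 0, 0],
    [[0, 0, 17], 0, 0],
    [[0, 0, 21], 0, 0],
    [[0, 0, 25], 0, 0],
    [[0, 0, 28], 0, 0],
    [[0, 0, 31], 0, 0],
    [[0, 0, 33], 0, 0],
    [[0, 0, 35], 0, 0],
    [[0, 0, 36], 0, 0],
    [[0, 0, 36], 0, 0],
    [[0, 0, 36], 0, 0],
  ],
)

```text
clock: 8.9
tcp_pos: [0.593, 0.1833, 0.2074]
ee_rot: [3.141, 0.0, -3.132]
ft_force: [0.6, 0.2, -3.2]
opening: 0.0255
gripper_force: 59.4
```

Emit:
arm_command(
  steps=[
    [[0, 0, 0.5], 0, 0],
    [[0, 0, 1], 0, 0],
    [[0, 0, 1.5], 0, 0],
    [[0, 0, 2], 0, 0],
    [[0, 0, 2.5], 0, 0],
    [[0, 0, 3], 0, 0],
    [[0, 0, 3.5], 0, 0],
    [[0, 0, 4], 0, 0],
    [[0, 0, 4], 0, 0],
    [[0, 0, 4], 0, 0],
  ],
)

```text
clock: 9.9
tcp_pos: [0.5929, 0.1833, 0.2033]
ee_rot: [3.142, 0.0, -3.132]
ft_force: [-0.9, -0.4, -4.7]
opening: 0.0251
gripper_force: 59.4
```

Emit:
arm_command(
  steps=[
    [[0, 0, 0.3], 0, 0],
    [[0, 0, 0.6], 0, 0],
    [[0, 0, 0.9], 0, 0],
    [[0, 0, 1.2], 0, 0],
    [[0, 0, 1.5], 0, 0],
    [[0, 0, 1.5], 0, 0],
    [[0, 0, 1.5], 0, 0],
  ],
)

```text
clock: 10.6
tcp_pos: [0.593, 0.1833, 0.2021]
ee_rot: [3.141, 0.0, -3.132]
ft_force: [-1.2, -0.2, 1.2]
opening: 0.0251
gripper_force: 59.6
```

Run:
```python
from h import *
s=read_state();print(s['tcp_pos'],s['ft_force'],s['wrist_torque'])
```

```text
[0.59298049 0.18325444 0.20213941] [-1.21911051 -0.22116558  1.193144  ] [-0.0947467   0.17949673 -0.03629347]
```

Contact and seating at TCP z of about 0.203. Now the tug, ramped to about +10 N.

Emit:
arm_command(
  steps=[
    [[0, 0, 0.4], 0, 0],
    [[0, 0, 0.8], 0, 0],
    [[0, 0, 1.2], 0, 0],
    [[0, 0, 1.6], 0, 0],
    [[0, 0, 2.0], 0, 0],
    [[0, 0, 2.0], 0, 0],
    [[0, 0, 2.0], 0, 0],
  ],
)

```text
clock: 11.3
tcp_pos: [0.5931, 0.1833, 0.2007]
ee_rot: [3.141, 0.001, -3.132]
ft_force: [-2.0, -0.2, 7.0]
opening: 0.0252
gripper_force: 60.4
```

Run:
```python
from h import *
s=read_state();print(s['tcp_pos'],s['ft_force'],s['wrist_torque'])
```

```text
[0.59305349 0.1832799  0.20067082] [-2.03587688 -0.2065567   7.03380433] [-0.19671289  0.59896965  0.01244819]
```

Emit:
arm_command(
  steps=[
    [[0, 0, 0.4], 0, 0],
    [[0, 0, 0.8], 0, 0],
    [[0, 0, 1.1], 0, 0],
    [[0, 0, 1.1], 0, 0],
    [[0, 0, 1.1], 0, 0],
    [[0, 0, 1.1], 0, 0],
  ],
)

```text
clock: 11.9
tcp_pos: [0.5931, 0.1833, 0.2001]
ee_rot: [3.141, 0.001, -3.132]
ft_force: [-3.1, -0.8, 8.6]
opening: 0.0253
gripper_force: 60.7
```

Emit:
arm_command(
  steps=[
    [[0, 0, 0], 0, 0],
    [[0, 0, 0], 0, 0],
    [[0, 0, 0], 0, 0],
    [[0, 0, 0], 0, 0],
    [[0, 0, 0], 0, 0],
  ],
)

```text
clock: 12.4
tcp_pos: [0.5931, 0.1833, 0.2]
ee_rot: [3.141, 0.001, -3.132]
ft_force: [-3.6, -1.1, 8.5]
opening: 0.0249
gripper_force: 60.7
```

Emit:
arm_command(
  steps=[
    [[0.3, 0, 0.2], 0, 0],
    [[0.6, 0, 0.4], 0, 0],
    [[0.8, 0, 0.6], 0, 0],
    [[0.8, 0, 0.6], 0, 0],
    [[0.8, 0, 0.6], 0, 0],
  ],
)

```text
clock: 12.9
tcp_pos: [0.593, 0.1833, 0.1999]
ee_rot: [3.141, 0.003, -3.132]
ft_force: [-2.2, -0.7, 9.3]
opening: 0.0252
gripper_force: 60.8
```

Emit:
arm_command(
  steps=[
    [[0, 0, 0], 0, 0],
    [[0, 0, 0], 0, 0],
    [[0, 0, 0], 0, 0],
  ],
)

```text
clock: 13.2
tcp_pos: [0.593, 0.1833, 0.1999]
ee_rot: [3.141, 0.003, -3.132]
ft_force: [-2.8, -1.6, 8.8]
opening: 0.0252
gripper_force: 60.8
```

Emit:
arm_command(
  steps=[
    [[0, 0, 0.4], 0, 0],
    [[0, 0, 0.7], 0, 0],
    [[0, 0, 0.7], 0, 0],
    [[0, 0, 0.7], 0, 0],
  ],
)

```text
clock: 13.6
tcp_pos: [0.593, 0.1833, 0.1995]
ee_rot: [3.141, 0.003, -3.132]
ft_force: [-2.9, -1.5, 10.6]
opening: 0.0252
gripper_force: 61.0
```

Emit:
arm_command(
  steps=[
    [[0, 0, 0], 0, 0],
    [[0, 0, 0], 0, 0],
    [[0, 0, 0], 0, 0],
    [[0, 0, 0], 0, 0],
  ],
)

```text
clock: 14.0
tcp_pos: [0.593, 0.1833, 0.1995]
ee_rot: [3.141, 0.003, -3.132]
ft_force: [-2.1, -1.1, 10.0]
opening: 0.025
gripper_force: 61.0
```

Emit:
arm_command(
  steps=[
    [[0, 0, 0], 0, 0],
    [[0, 0, 0], 0, 0],
    [[0, 0, 0], 0, 0],
    [[0, 0, 0], 0, 0],
  ],
)

```text
clock: 14.4
tcp_pos: [0.593, 0.1833, 0.1995]
ee_rot: [3.141, 0.003, -3.132]
ft_force: [-2.6, -1.1, 10.0]
opening: 0.0252
gripper_force: 61.0
```

The tug held at about 10 N for over 0.8 s. Easing off.

Emit:
arm_command(
  steps=[
    [[0, 0, -0.7], 0, 0],
    [[0, 0, -1.4], 0, 0],
    [[0, 0, -2.1], 0, 0],
    [[0, 0, -2.8], 0, 0],
    [[0, 0, -3.4], 0, 0],
    [[0, 0, -3.8], 0, 0],
    [[0, 0, -4.0], 0, 0],
    [[0, 0, -4.0], 0, 0],
    [[0, 0, -4.0], 0, 0],
  ],
)

```text
clock: 15.3
tcp_pos: [0.5929, 0.1833, 0.2015]
ee_rot: [3.141, 0.001, -3.132]
ft_force: [1.9, 0.2, 3.9]
opening: 0.0248
gripper_force: 60.4
```

Run:
```python
from h import *
s=read_state();print(s['tcp_pos'],s['ee_rot'],s['ft_force'],s['wrist_torque'])
f=grab_frame('scene');w=grab_frame('wrist')
a=cv2.resize(w['image'],(533,400));b=cv2.resize(f['image'][140:270,205:315],(338,400),interpolation=cv2.INTER_CUBIC)
save('c5.png',cv2.resize(np.hstack([a,b]),(800,367)))
```

```text
[0.59285367 0.1832691  0.2015285 ] [ 3.14143428e+00  1.41062851e-03 -3.13247686e+00] [1.91094027 0.17514235 3.91278026] [-0.05811368 -0.60474528 -0.01777689]
```

View pics/c5.png

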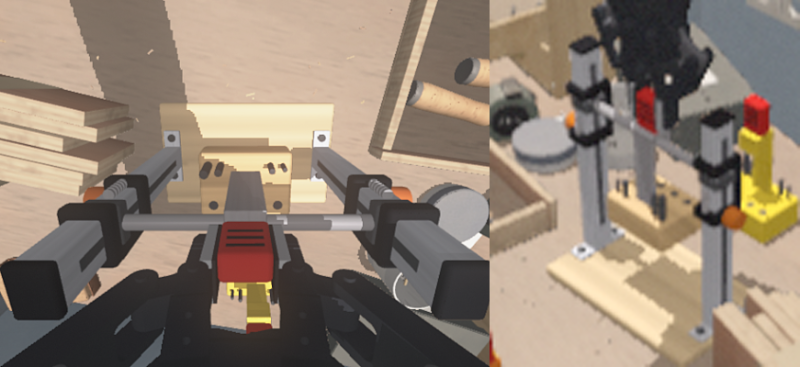

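c5 shows the bar inside the hook at wrist (245,222) and the block level between the uprights. I'll take off the remaining load, then open part way.

Emit:
arm_command(
  steps=[
    [[-0.2, 0, -0.5], 0, 0],
    [[-0.4, 0, -1.0], 0, 0],
    [[-0.5, 0, -1.5], 0, 0],
    [[-0.5, 0, -1.7], 0, 0],
    [[-0.5, 0, -1.7], 0, 0],
    [[-0.5, 0, -1.7], 0, 0],
  ],
  squeeze=40,
)

```text
clock: 16.0
tcp_pos: [0.5918, 0.1832, 0.2025]
ee_rot: [-3.142, -0.002, -3.132]
ft_force: [1.3, 0.4, -1.6]
opening: 0.0252
gripper_force: 59.9
```

Emit:
arm_command(
  steps=[
    [[0, 0, 0], 0, 0],
    [[0, 0, 0], 0, 0],
  ],
  squeeze=20,
)

```text
clock: 16.2
tcp_pos: [0.5919, 0.1833, 0.2027]
ee_rot: [3.142, -0.002, -3.132]
ft_force: [-0.3, 0.2, -1.2]
opening: 0.0249
gripper_force: 59.9
```

Emit:
arm_command(
  steps=[
    [[0, 0, 0], 0, 0.33],
    [[0, 0, 0], 0, 0.38],
    [[0, 0, 0], 0, 0.44],
    [[0, 0, 0], 0, 0.5],
    [[0, 0, 0], 0, 0.55],
    [[0, 0, 0], 0, 0.55],
    [[0, 0, 0], 0, 0.55],
    [[0, 0, 0], 0, 0.55],
    [[0, 0, 0], 0, 0.55],
    [[0, 0, 0], 0, 0.55],
  ],
)

```text
clock: 17.2
tcp_pos: [0.5926, 0.1833, 0.2031]
ee_rot: [3.141, 0.0, -3.132]
ft_force: [0.3, -0.5, -0.2]
opening: 0.0467
gripper_force: 0.0
```

Run:
```python
from h import *
s=read_state();f=grab_frame('wrist');X=cloud(f,s)
print(s['tcp_pos'],s['ft_force'],s['opening'])
hsv=cv2.cvtColor(f['image'],cv2.COLOR_RGB2HSV)
m=((hsv[...,0]<5)|(hsv[...,0]>175))&(hsv[...,1]>150)&(hsv[...,2]>60)&(X[...,2]>.19)
p=X[m];print('tab',len(p),np.nanpercentile(p,[2,50,98],axis=0).round(4).tolist())
m=(abs(X[...,0]-.590)<.05)&(abs(X[...,1]-.184)<.05)&(abs(X[...,2]-.118)<.008);p=X[m];print('blk',len(p),cv2.minAreaRect((p[:,:2]*1000).astype(np.float32)))
```

```text
[0.59259442 0.18326067 0.2031078 ] [ 0.32904876 -0.53054438 -0.22784982] 0.04672042115201354
tab 2733 [[0.5814, 0.1706, 0.2087], [0.5858, 0.1829, 0.2345], [0.5955, 0.1945, 0.2359]]
blk 5079 ((589.6393432617188, 183.02557373046875), (53.142127990722656, 76.2062759399414), 0.8218981623649597)
```

Released, with clearance on both sides of the tab. I'll retreat straight up.

Emit:
arm_command(
  steps=[
    [[0, 0, -3], 0, 0.55],
    [[0, 0, -8], 0, 0.55],
    [[0, 0, -16], 0, 0.55],
    [[0, 0, -26], 0, 0.55],
    [[0, 0, -38], 0, 0.55],
    [[0, 0, -50], 0, 0.55],
    [[0, 0, -65], 0, 0.55],
    [[0, 0, -80], 0, 0.55],
    [[0, 0, -95], 0, 0.55],
    [[0, 0, -105], 0, 0.55],
    [[0, 0, -110], 0, 0.55],
    [[0, 0, -110], 0, 0.55],
    [[0, 0, -110], 0, 0.55],
    [[0, 0, -110], 0, 0.55],
    [[0, 0, -110], 0, 0.55],
    [[0, 0, -110], 0, 0.55],
    [[0, 0, -110], 0, 0.55],
    [[0, 0, -110], 0, 0.55],
    [[0, 0, -110], 0, 0.55],
    [[0, 0, -110], 0, 0.55],
  ],
)

```text
clock: 19.25
tcp_pos: [0.5926, 0.1833, 0.3131]
ee_rot: [3.141, 0.0, -3.132]
ft_force: [0.1, 0.2, -0.0]
opening: 0.0469
gripper_force: 0.0
```

Run:
```python
from h import *
s=read_state();w=grab_frame('wrist');X=cloud(w,s);f=grab_frame('scene')
print(s['tcp_pos'],s['ft_force'],s['clock'])
a=cv2.resize(w['image'],(533,400));b=cv2.resize(f['image'][140:270,205:315],(338,400),interpolation=cv2.INTER_CUBIC)
save('c6.png',cv2.resize(np.hstack([a,b]),(800,367)))
for i in range(2):
    s=read_state();w=grab_frame('wrist');X=cloud(w,s)
    m=(abs(X[...,0]-.590)<.05)&(abs(X[...,1]-.184)<.05)&(abs(X[...,2]-.117)<.012);p=X[m];print('blk',len(p),cv2.minAreaRect((p[:,:2]*1000).astype(np.float32)),np.median(p,0))
```

```text
[0.59262401 0.1832541  0.31314919] [ 0.11288638  0.21050339 -0.03293645] 19.25
blk 2230 ((590.8936767578125, 183.16641235351562), (55.16594314575195, 75.97917175292969), 0.8292211890220642) [0.57843171 0.18456618 0.11874106]
blk 2228 ((590.8814697265625, 183.14306640625), (55.11216735839844, 75.8709945678711), 0.7600619196891785) [0.57835691 0.18457799 0.11881682]
```

View pics/c6.png

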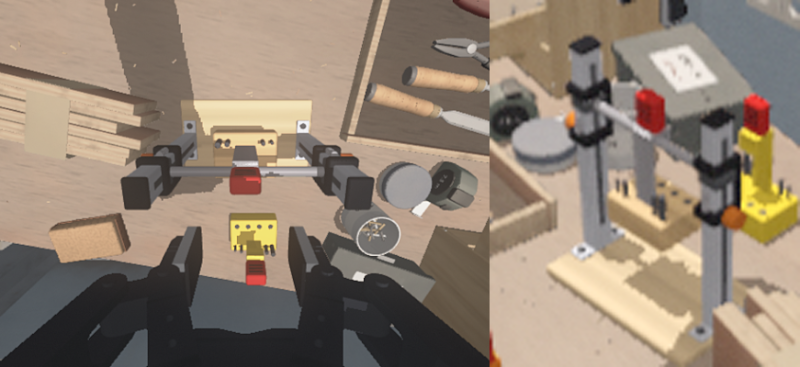

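c6 shows the block hanging level and still at mid-bar (wrist (245,172), scene (650,180)). The gripper is clear and the other things are where they were. Handing in.

```bash
python3 -c "
from rig import *
print(sign_off())"
```

```text
the job is handed in; nothing more can be done
None
```

The pale bit block hangs level and still at the middle of the bar after a tug of about 10 N held for 0.8 s; the gripper is clear, the other things in view look unmoved, and the job was handed in with the clock at about 19 s.

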